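# Get the wool shop's till ready for opening

## Task

Get the till ready for opening: stand every counted coin cup from the rubber mat flat in the coin bay at the front of the open cash drawer, then push the drawer fully home past its catch, without slamming it. Also put the card terminal back on its sloped charging dock, face up with the screen at the raised end, fully down over the two locating pegs. Leave the other things on the counter where they are.

Things in the scene. Friction and masses are not known exactly. Their poses are not given: they have to be found in the camera images.
- till_cover (a point): middle of the front edge of the till's cover, 100 mm above the counter, fixed. The till is a dark steel cash-drawer box 330 mm wide (y), 400 mm deep (x) and 100 mm high with a receipt printer on the back half of its cover. x points to its back, away from the robot; the drawer comes out towards the robot, along -x. The edge lies 14 mm behind the face of the closed drawer.
- till_drawer (a joint): how far the drawer is open, in m: 0 fully home, 0.145 to 0.170 at the start, 0.175 at most. It slides straight with about 2 N of friction; 14 mm from home it meets a sprung roller catch that takes about 8 N to pass (25 N at moments, if struck); over the last 5 mm the catch pulls it home and holds it. It has no handle: its front is pushed.
- till_front (a point): centre of the drawer's front face, 51 mm above the counter; the face is a plain plate 330 mm wide and 90 mm high, from 6 to 96 mm above the counter. It moves with the drawer. x points into the till (the way the drawer is pushed), y to the left, z up.
- coin_bay (a point): centre of the coin bay's bare flat floor, 72 mm behind the front face, 14 mm above the counter; moves with the drawer, axes as till_front. The bay spans x -58 to 58 mm and y -153 to 153 mm: five cups fit side by side, 60 mm apart, their length along x. Walls above its floor: 82 mm in front (the front plate), 60 mm at the sides, 40 mm at the back (note compartments behind).
- cup0: coin cup, a grey tub of coins 92 mm long (x), 50 mm wide (y), rim 38 mm high, 0.2 to 0.4 kg. A finger bridge spans its middle: a bar 12 mm thick in x, 50 mm long in y, 42 to 62 mm above the underside; pinch it along x from above. Origin: centre of the underside, z up. 4 or 5 such cups are present, all alike, either end may face forward; an absent one reads None throughout.
- cup1: coin cup, a grey tub of coins 92 mm long (x), 50 mm wide (y), rim 38 mm high, 0.2 to 0.4 kg. A finger bridge spans its middle: a bar 12 mm thick in x, 50 mm long in y, 42 to 62 mm above the underside; pinch it along x from above. Origin: centre of the underside, z up. 4 or 5 such cups are present, all alike, either end may face forward; an absent one reads None throughout.
- cup2: coin cup, a grey tub of coins 92 mm long (x), 50 mm wide (y), rim 38 mm high, 0.2 to 0.4 kg. A finger bridge spans its middle: a bar 12 mm thick in x, 50 mm long in y, 42 to 62 mm above the underside; pinch it along x from above. Origin: centre of the underside, z up. 4 or 5 such cups are present, all alike, either end may face forward; an absent one reads None throughout.
- cup3: coin cup, a grey tub of coins 92 mm long (x), 50 mm wide (y), rim 38 mm high, 0.2 to 0.4 kg. A finger bridge spans its middle: a bar 12 mm thick in x, 50 mm long in y, 42 to 62 mm above the underside; pinch it along x from above. Origin: centre of the underside, z up. 4 or 5 such cups are present, all alike, either end may face forward; an absent one reads None throughout.
- cup4: coin cup, a grey tub of coins 92 mm long (x), 50 mm wide (y), rim 38 mm high, 0.2 to 0.4 kg. A finger bridge spans its middle: a bar 12 mm thick in x, 50 mm long in y, 42 to 62 mm above the underside; pinch it along x from above. Origin: centre of the underside, z up. 4 or 5 such cups are present, all alike, either end may face forward; an absent one reads None throughout.
- mat: black rubber counter mat, 330 x 125 mm, 4 mm thick, fixed; the coin cups stand on it in a row along its x. It lies to one side of the till (left or right). Origin: centre of its underside.
- terminal: card payment terminal, a grey slab 150 mm long (x), 62 mm wide (y), 24 mm thick, about 0.25 kg, lying face up on the counter in front of the dock. Origin: centre of the underside; z comes out of its face; the screen is at the +x end, the keypad at the -x end. Its underside has two square sockets 11 mm wide, 10 mm deep, on the centre line at x = 45 and x = -30 mm.
- dock_deck: top of the black charging dock: a fixed plate 146 (x) by 66 mm (y) sloping by 0.26 rad, across the till from the mat. Origin: centre of the top surface, 42 mm above the counter; z is its normal, x points up the slope, away from the robot. Two round-topped pegs, 8 mm thick and 8 mm high, stand at x = 45 and -30 mm. The seated terminal lies flat on it, its frame on this one.
- paper_cup: white cup, 80 mm across, 95 mm high; leave alone. Origin: centre of the underside.
- bell: counter bell, 84 mm across, 50 mm high; leave alone. Origin: centre of the underside.
- calculator: black pocket calculator 150 x 80 x 14 mm lying flat; leave alone. Origin: centre of the underside.
- darning_mushroom: turned wooden darning mushroom, 80 mm across, 100 mm high; leave alone. Origin: centre of the underside.
- marker_tin: round tin 66 mm across, 32 mm high, behind the dock; leave alone. Origin: centre of the underside.
- tape_dispenser: tape dispenser 145 x 58 mm, 74 mm high; leave alone. Origin: centre of the underside.

How it is judged:
On the way, in this order (a step that is already met when the one before it is completed fails the run):
1. every coin cup present stands flat in the coin bay (x of cup0 in the frame of coin_bay between -0.035 and 0.035 m and y of cup0 in the frame of coin_bay between -0.14 and 0.14 m and z of cup0 in the frame of coin_bay between -0.004 and 0.005 m and angle between each of cup0, cup1, cup2, cup3, cup4's own z axis and vertical below 0.1 rad and x of cup1 in the frame of coin_bay between -0.035 and 0.035 m and y of cup1 in the frame of coin_bay between -0.14 and 0.14 m and z of cup1 in the frame of coin_bay between -0.004 and 0.005 m and x of cup2 in the frame of coin_bay between -0.035 and 0.035 m and y of cup2 in the frame of coin_bay between -0.14 and 0.14 m and z of cup2 in the frame of coin_bay between -0.004 and 0.005 m and x of cup3 in the frame of coin_bay between -0.035 and 0.035 m and y of cup3 in the frame of coin_bay between -0.14 and 0.14 m and z of cup3 in the frame of coin_bay between -0.004 and 0.005 m and x of cup4 in the frame of coin_bay between -0.035 and 0.035 m and y of cup4 in the frame of coin_bay between -0.14 and 0.14 m and z of cup4 in the frame of coin_bay between -0.004 and 0.005 m), for 0.2 s.
2. the cash drawer is pushed home past its catch (value of joint till_drawer below 0.003 m), for 0.2 s.
At the end, for the whole second after the job is handed in: The drawer is home (open by less than 3 mm); every coin cup present stands in the coin bay, level to 0.1 rad and on its floor to 5 mm; the terminal rests on the dock over both pegs, screen end up the slope: within 4 mm of centred, 3 mm of fully down and 0.06 rad of aligned, at rest; nothing is held (all of step 1 and value of joint till_drawer below 0.003 m and x of terminal in the frame of dock_deck between -0.004 and 0.004 m and y of terminal in the frame of dock_deck between -0.004 and 0.004 m and z of terminal in the frame of dock_deck between -0.003 and 0.003 m and angle between the x axis of terminal and the x axis of dock_deck, either way round below 0.06 rad and angle between the z axis of terminal and the z axis of dock_deck, either way round below 0.06 rad and linear speed of terminal below 0.02 m/s); the robot touches nothing.
It fails at once if the drawer is slammed (faster than 0.5 m/s) (velocity of joint till_drawer below -0.5 m/s).
It fails at once if one of the other things on the counter is moved by more than 50 mm (distance of any of paper_cup, bell, calculator, darning_mushroom, marker_tin, tape_dispenser from where it was at the start of the episode above 0.05 m).
Of cup0, cup1, cup2, cup3, cup4 only 4 to 5 are there at a start; the rules pass over those that are not, and their reading is None.
At some moment in a run one of cup0, cup1, cup2, cup3, cup4 may be knocked a few centimetres aside while the robot is not near it.
Once in a run the grip may slacken for a moment while it holds something.
It also fails if it takes over 210 s, if anything falls off the work surface, if the arm or the gripper's body presses on something with over 40 N, if the wrist force passes 120 N, or if a joint passes its speed limit or range.

## Robot

A 6-joint arm with a two-finger parallel gripper is mounted at the origin on the work surface. World frame = base frame: x ahead of the robot, y to its left, z up, the work surface at z = 0. Lengths are in m, angles in rad, forces in N, time in s.
With the tool pointing down it reaches from about 0.4 to 0.825 m from the base axis. Payload 7 kg.
Tool frame: the origin (TCP) lies on the centre line of the jaws, within the pads' length; the fingertips stand 22 mm ahead of it and the grasp point (between the pads) lies 3 mm ahead of it; z points along the fingers, y is the line along which they close (so a half turn about z gives the same grasp; the last joint's range is limited). The gripper opens to 88 mm and grips with 3 to 60 N. Pads are 19 mm wide; open, the fingers measure 130 mm over their backs; the gripper's body (78 mm by 193 mm) begins 47 mm behind the grasp point.
Start: joints at [1.407, 0.359, 0.012, 0, -1.224, -0.288], TCP at [0.295, 0.607, 0.249] pointing down, gripper open.
Joint ranges: [-3.07, 3.07], [-1.43, 2.12], [-1.02, 1.25], [-3.03, 1.67], [-3.05, -0], [-3.03, 3.03]. Speed limits (rad/s): [2.39, 2.39, 3.01, 3.14, 3.14, 3.14].

## Interface

Orientations are given as [roll, pitch, yaw] about the fixed x, y, z axes, in that order (R = Rz(yaw) Ry(pitch) Rx(roll)).
In Python, from station import arm gives the robot as it stands.
- The arm moves only by the tool arm_command, never from a script. Its argument "series" is one flat list of numbers, 7 for each row, row after row: the turn, a rotation vector about the tool's x, y, z each as a share of 90 degrees, from -1 to 1, then the shift along the tool's x, y, z each as a share of 0.1 m, from -1 to 1, then the opening, from 0 (shut) to 1 (fully open). A call has 1 to 8 rows; each row is the pose to reach, as a shift and turn from the pose commanded when the call began, along the tool's axes at that moment; what a row does not reach only later rows make up. A row lasts 1/8 s, in which the tool goes at most 62.5 mm and 10.7 degrees, less where a joint would pass 70% of its speed; a pose out of reach is approached as far as the arm can. A call with a number of a shift or a turn outside -1 to 1 is refused whole. A call with a gripper value outside its range is refused whole. The fingers move at their own pace and stop on an object; "force" is the grip in N (left out, the last holds). Time passes only in rows, so rows that repeat a pose let the fingers close. It gives the time, the measured TCP pose, the force, the opening and the grip force at its end, in the units of the state.
- arm.get_state(): the state, without advancing time (a new reading comes with each control period).
- arm.grab_frame(name): name is "scene" or "top"; returns the picture (420x560x3 uint8, blue, green, red); there is no depth.
- arm.camera_model(name): a dict with "fovy" (degrees; the focal length in pixels is half the picture's height over the tangent of half this angle, whatever the lens; pixels are square), "cx", "cy" (the principal point, pixels), "D" ([k1, k2, p1, p2, k3] as OpenCV has them; the pictures are not rectified), "pose" (4x4, takes a point from camera to world coordinates). Camera axes: x right, y down, z forward; pixel columns grow to the right and rows downward; lengths in m; the calibration is good to about 2 mm. A picture is of the moment at which its call begins. camera_model takes no time and is no camera call.
- arm.job_done(): hands the job in; it is judged then, once.
The state is a dict: "t": time; "q": joint angles; "qd": joint speeds; "joint_efforts": joint torques, N m; "eef_pos": TCP position; "ee_rot": TCP orientation; "force": force on the tool from outside, world axes, zero at the start; "moment": the same for the moment, N m; "width": finger opening in m; "gripper_force": force on a finger pad.
Only numpy, scipy, OpenCV 4.12 (cv2) and the standard library are available. Lean on these libraries where they do the work, as an engineer would, in place of code of your own. Each camera call takes 0.05 s, during which the arm holds its last target. There are 200 camera calls.

## Working session

There is one attempt and no reset: what is moved stays moved. The work goes in short steps, Python scripts to look and compute and a tool call to move; the robot and the scene stay as the last step left them, time stands still between calls to the robot, and variables do not carry over. Pictures are saved under pics/ and viewed, at most 14 in all, crops included, and the job is handed in when it is done.

Besides the shell and the picture viewer there is one more tool, called after "Request:" by a JSON object that holds its "method" and its "body". arm_command: Moves the arm, as the interface text tells. Its arguments: {"type":"object","properties":{"series":{"type":"array"},"force":{"type":"number"}},"required":["series"]}

```bash
ls; mkdir -p pics
python3 - <<'E'
from station import arm
import cv2,numpy as np
for n in("scene","top"):
    f=arm.grab_frame(n); cv2.imwrite(f"pics/{n}0.png",f)
    m=arm.camera_model(n); print(n,m)
print(arm.get_state())
E
```

```text
pics
scene {'fovy': 57.32573316016601, 'cx': 285.8453826887436, 'cy': 210.7110717590855, 'D': array([-0.08322721,  0.        ,  0.        ,  0.        ,  0.        ]), 'pose': array([[ 0.87761635,  0.39920169, -0.26538188,  0.88140717],
       [ 0.47924883, -0.742799  ,  0.46751493, -0.59321873],
       [-0.01049264, -0.5374827 , -0.84320949,  1.16153762],
       [ 0.        ,  0.        ,  0.        ,  1.        ]])}
top {'fovy': 56.58223269514495, 'cx': 285.3515584909964, 'cy': 208.17191009065564, 'D': array([-0.03224468,  0.        ,  0.        ,  0.        ,  0.        ]), 'pose': array([[ 0.00694736, -0.99882353,  0.04799259,  0.50006227],
       [-0.99984298, -0.00772084, -0.01595019, -0.00425035],
       [ 0.01630197, -0.04787424, -0.99872033,  1.12247326],
       [ 0.        ,  0.        ,  0.        ,  1.        ]])}
{'t': 0.1, 'q': array([ 1.40709763e+00,  3.59333711e-01,  1.11791253e-02, -3.10538689e-04,
       -1.22412276e+00, -2.88095862e-01]), 'qd': array([-0.00055377, -0.00238806,  0.00326366,  0.00065491, -0.00219915,
       -0.00122157]), 'joint_efforts': array([-9.89323671e-04, -5.84162378e+01,  2.93752509e+01,  7.01550186e+00,
        1.01575954e-02, -6.23212850e-05]), 'eef_pos': array([0.2945399 , 0.60690397, 0.24771654]), 'ee_rot': array([ 3.14008972e+00, -1.40925195e-04, -4.51900179e-01]), 'force': array([ 0.10772797, -0.11059019, -0.38602842]), 'moment': array([-0.00883853, -0.01421456, -0.00908441]), 'gripper_force': 0.0, 'width': 0.08773224987824814}
```

View pics/top0.png

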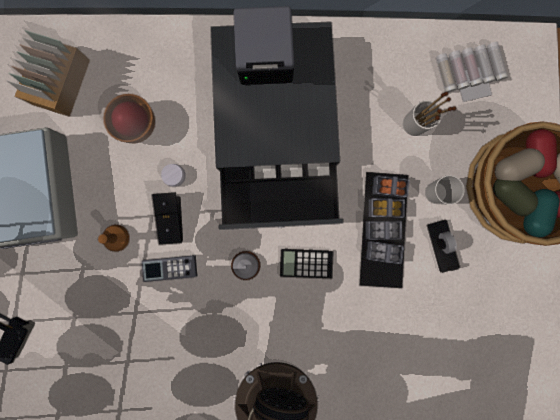

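View pics/scene0.png

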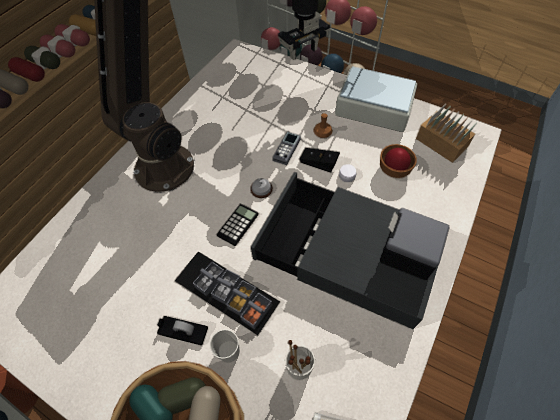

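```bash
cat > h.py <<'E'
from station import arm
import cv2,numpy as np
from scipy.spatial.transform import Rotation as R
def K(n):
    m=arm.camera_model(n); f=210/np.tan(np.radians(m["fovy"]/2))
    return np.array([[f,0,m["cx"]],[0,f,m["cy"]],[0,0,1]]),m["D"],m["pose"]
def ray(n,p):
    k,D,T=K(n); u=cv2.undistortPoints(np.float32(p).reshape(-1,1,2),k,D)[:,0]
    return T[:3,3],np.c_[u,np.ones(len(u))]@T[:3,:3].T
def onz(n,p,z):
    o,d=ray(n,p); return o+d*((z-o[2])/d[:,2])[:,None]
def proj(n,P):
    k,D,T=K(n); Ti=np.linalg.inv(T)
    return cv2.projectPoints(np.float64(P).reshape(-1,1,3),Ti[:3,:3].copy(),Ti[:3,3].copy(),k,D)[0][:,0]
def tri(p,q):
    o1,d1=ray("top",p);o2,d2=ray("scene",q); out=[]
    for a,b in zip(d1,d2):
        s=np.linalg.lstsq(np.c_[a,-b],o2-o1,rcond=None)[0]; P=o1+a*s[0];Q=o2+b*s[1]; out.append(np.r_[(P+Q)/2,np.linalg.norm(P-Q)])
    return np.array(out)
def crop(f,x,y,w,h,s):
    g=cv2.resize(f[y:y+h,x:x+w],None,fx=s,fy=s,interpolation=cv2.INTER_CUBIC)
    for i in range(0,w,10): cv2.putText(g,str(x+i),(i*s,8),0,.3,(0,255,255),1); cv2.line(g,(i*s,9),(i*s,13),(0,255,255),1)
    for i in range(10,h,10): cv2.putText(g,str(y+i),(0,i*s+3),0,.3,(0,255,255),1)
    return g
E
python3 - <<'E'
from h import *
t=cv2.imread("pics/top0.png");s=cv2.imread("pics/scene0.png")
t=cv2.convertScaleAbs(t,alpha=1.5,beta=15);s=cv2.convertScaleAbs(s,alpha=1.5,beta=15)
cv2.imwrite("pics/c1.png",np.hstack([crop(t,136,180,70,105,5),crop(t,355,165,60,105,5)]))
cv2.imwrite("pics/c2.png",np.hstack([crop(s,265,120,80,60,5),crop(s,190,250,80,60,5)]))
E
```

```text
(no output)
```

View pics/c1.png

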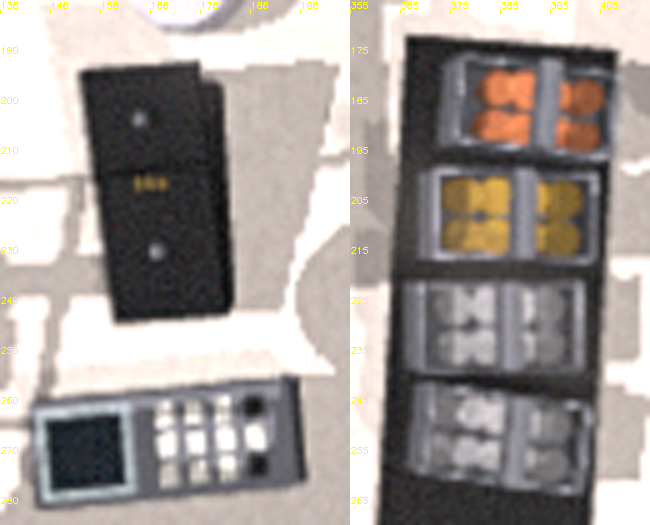

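View pics/c2.png

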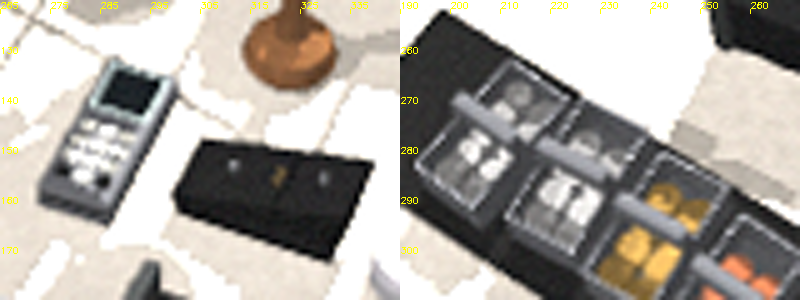

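Run:
```python
from h import *
np.set_printoptions(precision=4,suppress=True)
c=lambda x0,y0,P:[((x+.5)/5-.5+x0,(y+.5)/5-.5+y0) for x,y in P]
# pegs
pt=c(136,180,[(139,119),(156,251)]); ps=c(265,120,[(324-0,178),(234,164)])
print("peg tri",tri(pt,ps)); 
a=onz("top",[pt[0]],.060)[0];b=onz("top",[pt[1]],.041)[0]; print("pegs top",a,b,np.linalg.norm((a-b)[:2]))
a=onz("scene",[ps[0]],.060)[0];b=onz("scene",[ps[1]],.041)[0]; print("pegs scene",a,b,np.linalg.norm((a-b)[:2]))
T=onz("top",c(136,180,[(33,404),(40,507),(280,380),(290,484)]),.024); print("term top",T)
S=onz("scene",c(265,120,[(108,58),(178,85),(40,190),(110,217)]),.024); print("term scene",S)
# bridge ends in top crop (col offset 350)
B=[[(546,60),(549,157)],[(524,170),(524,262)],[(508,280),(510,372)],[(520,385),(516,490)]]
for e in B:
    q=onz("top",c(355-70,165,e),.066);print("bridge",q.mean(0),np.linalg.norm(q[0]-q[1]),np.arctan2(*(q[0]-q[1])[[1,0]]))
# scene bridges crop 2 origin x 190-80
B=[[(458,100),(517,136)],[(540,143),(610,175)],[(618,200),(684,240)],[(697,262),(760,300)]]
for e in B:
    q=onz("scene",c(190-80,250,e),.066);print("bridge S",q.mean(0),np.linalg.norm(q[0]-q[1]),np.arctan2(*(q[0]-q[1])[[1,0]]))
# drawer front plate, till cover edge
t=cv2.imread("pics/top0.png");s=cv2.imread("pics/scene0.png")
t=cv2.convertScaleAbs(t,alpha=2,beta=25);s=cv2.convertScaleAbs(s,alpha=2,beta=25)
cv2.imwrite("pics/c3.png",np.vstack([crop(t,205,150,145,85,5)]))
```

```text
peg tri [[0.5612 0.3102 0.0621 0.0007]
 [0.4895 0.3044 0.0448 0.0005]]
pegs top [0.5616 0.311  0.06  ] [0.4897 0.3056 0.041 ] 0.07208293440313934
pegs scene [0.5603 0.3116 0.06  ] [0.488  0.3073 0.041 ] 0.07246306801704858
term top [[0.4034 0.3778 0.024 ]
 [0.3462 0.3727 0.024 ]
 [0.418  0.2397 0.024 ]
 [0.3601 0.2331 0.024 ]]
term scene [[0.3411 0.3743 0.024 ]
 [0.405  0.3746 0.024 ]
 [0.3618 0.2267 0.024 ]
 [0.4224 0.2285 0.024 ]]
bridge [ 0.6131 -0.3185  0.066 ] 0.05334350799049202 0.0235879679987769
bridge [ 0.5541 -0.3052  0.066 ] 0.05028987630267982 -0.0059243750571688165
bridge [ 0.494  -0.2966  0.066 ] 0.050019142939153056 0.01736354449682534
bridge [ 0.4336 -0.3013  0.066 ] 0.056895064992195286 -0.0423445125364816
bridge S [ 0.432  -0.3017  0.066 ] 0.046012934250950835 3.094337947700677
bridge S [ 0.4945 -0.2982  0.066 ] 0.04918492919231365 -3.0775815974612133
bridge S [ 0.556 -0.309  0.066] 0.04819402926085616 3.0935513350755577
bridge S [ 0.6162 -0.3191  0.066 ] 0.04447809074875984 3.09530590861583
```

View pics/c3.png

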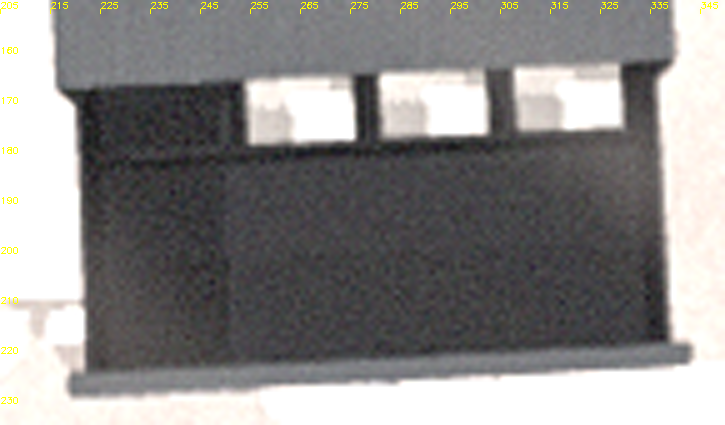

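Run:
```python
from h import *
np.set_printoptions(precision=4,suppress=True)
c=lambda x0,y0,P:[((x+.5)/5-.5+x0,(y+.5)/5-.5+y0) for x,y in P]
q=onz("top",c(205,150,[(69,397),(690,361)]),.096)
e=onz("top",c(205,150,[(60,90),(672,62)]),.100)
for n,v in(("front",q),("cover",e)):
    d=v[0]-v[1]; print(n,v,v.mean(0),np.linalg.norm(d),"yaw",np.arctan2(-d[0],d[1]))
yaw=np.arctan2(-(q[0]-q[1])[0],(q[0]-q[1])[1]); X=np.r_[np.cos(yaw),np.sin(yaw)];Y=np.r_[-X[1],X[0]]
f=q.mean(0)[:2]; bay=f+.072*X; print("bay",bay)
for k in(-.09,-.03,.03,.09,):print(k,bay+k*Y)
# peg axes
```

```text
front [[ 0.4933  0.1546  0.096 ]
 [ 0.5146 -0.1719  0.096 ]] [ 0.504  -0.0087  0.096 ] 0.32723389442190265 yaw 0.06490723278172413
cover [[ 0.6547  0.1612  0.1   ]
 [ 0.6727 -0.1618  0.1   ]] [ 0.6637 -0.0003  0.1   ] 0.3235071976894722 yaw 0.05547594829713542
bay [ 0.5758 -0.004 ]
-0.09 [ 0.5816 -0.0938]
-0.03 [ 0.5777 -0.0339]
0.03 [0.5739 0.0259]
0.09 [0.57   0.0858]
```

```bash
cat >> h.py <<'E'
def down(yaw): return R.from_euler("xyz",[np.pi,0,yaw])
def plan(T,start=None):
    """T: list of (xyz,Rotation); prints turn & shift shares for each leg, from the last target"""
    s=arm.get_state(); p,r=(s["eef_pos"],R.from_euler("xyz",s["ee_rot"])) if start is None else start
    print("t",round(s["t"],2),"pos",np.round(s["eef_pos"],4),"rot",np.round(s["ee_rot"],3),"w",round(s["width"],4))
    for x,q in T:
        x=np.array(x,float); tr=(r.inv()*q).as_rotvec()/(np.pi/2); sh=r.inv().apply(x-p)/.1
        print(np.round(tr,3),np.round(sh,3)); p,r=x,q
E
python3 - <<'E'
from h import *
g=down(-1.455)
plan([((.32,.505,.2),g),((.35,.402,.15),g),((.383,.3005,.09),g),((.383,.3005,.027),g)])
E
```

```text
t 0.1 pos [0.2945 0.6069 0.2477] rot [ 3.14  -0.    -0.452] w 0.0877
[ 0.001 -0.001  0.639] [0.674 0.805 0.478]
[0. 0. 0.] [ 1.058 -0.179  0.5  ]
[0. 0. 0.] [ 1.046 -0.211  0.6  ]
[0. 0. 0.] [-0.   -0.    0.63]
```

Request:
{"method": "arm_command", "body": {"series": [0,0,0.64,0.67,0.8,0.48,1,0,0,0.64,0.67,0.8,0.48,1,0,0,0.64,0.67,0.8,0.48,1,0,0,0.64,0.67,0.8,0.48,1,0,0,0.64,0.67,0.8,0.48,1,0,0,0.64,0.67,0.8,0.48,1,0,0,0.64,0.67,0.8,0.48,1]}}

```text
t: 0.98
eef_pos: [0.32, 0.5058, 0.2002]
ee_rot: [3.141, -0.001, -1.457]
force: [0.3, -0.6, 0.5]
width: 0.0874
gripper_force: 0.0
```

Request:
{"method": "arm_command", "body": {"series": [0,0,0,1,-0.2,0.5,1,0,0,0,1,-0.2,0.5,1,0,0,0,1,-0.2,0.5,1]}}

```text
t: 1.35
eef_pos: [0.351, 0.405, 0.1488]
ee_rot: [3.139, -0.003, -1.458]
force: [-0.7, -0.0, -0.0]
width: 0.0875
gripper_force: 0.0
```

Request:
{"method": "arm_command", "body": {"series": [0,0,0,1,-0.2,0.3,1,0,0,0,1,-0.2,0.3,1,0,0,0,1,-0.2,0.3,1,0,0,0,1,-0.2,0.3,1]}}

```text
t: 1.85
eef_pos: [0.383, 0.3129, 0.1211]
ee_rot: [-3.141, 0.001, -1.456]
force: [-0.8, 0.2, 0.2]
width: 0.0878
gripper_force: 0.0
```

Run:
```python
from h import *
g=down(-1.455)
plan([((.383,.3005,.09),g),((.383,.3005,.027),g)])
```

```text
t 1.85 pos [0.383  0.3129 0.1211] rot [-3.141e+00  1.000e-03 -1.456e+00] w 0.0878
[-0.001  0.001 -0.001] [0.123 0.014 0.311]
[0. 0. 0.] [-0.   -0.    0.63]
```

Request:
{"method": "arm_command", "body": {"series": [0,0,0,0.12,0.01,0.3,1,0,0,0,0.12,0.01,0.3,1,0,0,0,0.12,0.01,0.3,1]}}

```text
t: 2.22
eef_pos: [0.3833, 0.3013, 0.0915]
ee_rot: [-3.141, 0.001, -1.456]
force: [-0.4, 0.6, 0.3]
width: 0.0877
gripper_force: 0.0
```

Run:
```python
from h import *
g=down(-1.455)
plan([((.383,.3005,.027),g)])
f=arm.grab_frame("top");s=arm.grab_frame("scene")
cv2.imwrite("pics/g1.png",np.hstack([crop(f,130,180,70,110,5),crop(s,255,100,85,110,5)]))
```

```text
t 2.23 pos [0.3833 0.3013 0.0915] rot [-3.141e+00  1.000e-03 -1.456e+00] w 0.0877
[-0.001  0.    -0.   ] [0.008 0.004 0.645]
```

View pics/g1.png

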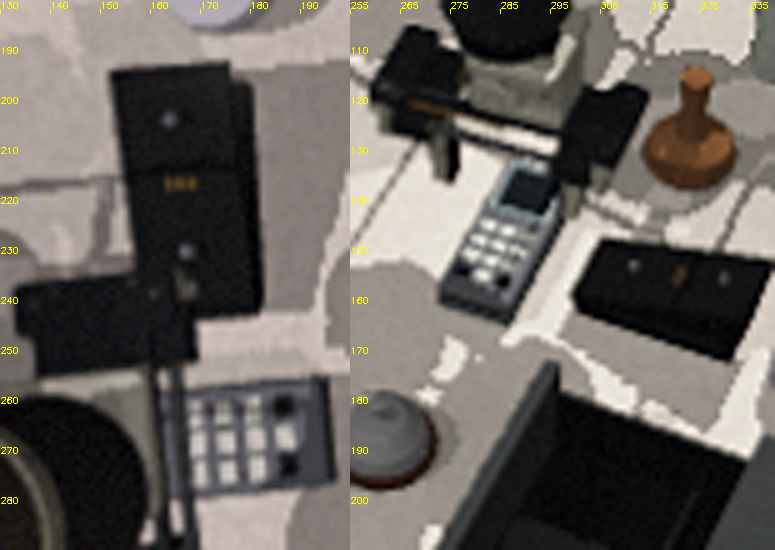

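Fingers straddle the terminal (scene crop about 283–300, 135–150); the dock and pegs are clear. I descend and grip.

Request:
{"method": "arm_command", "body": {"series": [0,0,0,0,0,0.3,1,0,0,0,0,0,0.5,1,0,0,0,0,0,0.64,1,0,0,0,0,0,0.64,1]}}

```text
t: 2.82
eef_pos: [0.3827, 0.2998, 0.0262]
ee_rot: [3.141, -0.001, -1.457]
force: [-0.4, 0.6, -0.6]
width: 0.0876
gripper_force: 0.0
```

Request:
{"method": "arm_command", "body": {"series": [0,0,0,0,0,0,0.5,0,0,0,0,0,0,0.5,0,0,0,0,0,0,0.5,0,0,0,0,0,0,0.5,0,0,0,0,0,0,0.5], "force": 30}}

```text
t: 3.45
eef_pos: [0.3829, 0.2999, 0.027]
ee_rot: [-3.141, 0.0, -1.457]
force: [-2.3, -0.2, 5.7]
width: 0.0617
gripper_force: 30.0
```

Request:
{"method": "arm_command", "body": {"series": [0,0,0,0,0,-0.3,0.5,0,0,0,0,0,-0.6,0.5,0,0,0,0,0,-0.9,0.5,0,0,0,0,0,-0.9,0.5]}}

```text
t: 3.95
eef_pos: [0.3835, 0.3009, 0.1185]
ee_rot: [-3.139, 0.003, -1.457]
force: [0.0, -0.0, -2.8]
width: 0.0618
gripper_force: 30.0
```

Run:
```python
from h import *
yd=.07; O=np.array([.5197,.3082,.042]); D=R.from_euler("xyz",[0,-.26,yd]); 
q=D*R.from_euler("z",np.pi)*R.from_euler("x",np.pi)   # tool at dock
n=D.as_matrix()[:,2]; print("n",n,q.as_euler("xyz"))
f=lambda h:O+(.027+h)*n
plan([((.43,.303,.15),down(-2.26)),(f(.07),down(-3.07)),(f(.05),q),(f(.015),q),(f(0),q)])
```

```text
n [-0.25645096 -0.01798095  0.96638998] [ 3.14159265  0.26       -3.07159265]
t 3.95 pos [0.3835 0.3009 0.1185] rot [-3.139e+00  3.000e-03 -1.457e+00] w 0.0618
[-0.001  0.003  0.511] [ 0.031 -0.465 -0.314]
[-0.    -0.     0.516] [-0.439 -0.478  0.143]
[ 0.    -0.166  0.001] [-0.051 -0.     0.193]
[0. 0. 0.] [-0.   -0.    0.35]
[0. 0. 0.] [-0.   -0.    0.15]
```

Request:
{"method": "arm_command", "body": {"series": [0,0,0.26,0,-0.2,-0.31,0.5,0,0,0.51,0.03,-0.46,-0.31,0.5,0,0,0.51,0.03,-0.46,-0.31,0.5,0,0,0.51,0.03,-0.46,-0.31,0.5,0,0,0.51,0.03,-0.46,-0.31,0.5,0,0,0.51,0.03,-0.46,-0.31,0.5]}}

```text
t: 4.7
eef_pos: [0.4283, 0.3014, 0.1461]
ee_rot: [3.141, -0.002, -2.258]
force: [-0.2, 0.1, -2.7]
width: 0.0621
gripper_force: 30.0
```

Request:
{"method": "arm_command", "body": {"series": [0,0,0.26,-0.22,-0.24,0.0,0.5,0,0,0.52,-0.44,-0.48,0.14,0.5,0,0,0.52,-0.44,-0.48,0.14,0.5,0,0,0.52,-0.44,-0.48,0.14,0.5,0,0,0.52,-0.44,-0.48,0.14,0.5,0,0,0.52,-0.44,-0.48,0.14,0.5]}}

```text
t: 5.45
eef_pos: [0.4936, 0.3053, 0.1327]
ee_rot: [-3.141, -0.001, -3.073]
force: [-0.9, -0.0, -2.2]
width: 0.0618
gripper_force: 30.0
```

Request:
{"method": "arm_command", "body": {"series": [0,-0.166,0,-0.05,0,0.1,0.5,0,-0.166,0,-0.05,0,0.19,0.5,0,-0.166,0,-0.05,0,0.19,0.5,0,-0.166,0,-0.05,0,0.19,0.5]}}

```text
t: 5.95
eef_pos: [0.4995, 0.3066, 0.1151]
ee_rot: [3.141, 0.261, -3.074]
force: [0.5, 0.6, -1.7]
width: 0.062
gripper_force: 30.0
```

```bash
cat > dk.py <<'E'
from h import *
yd=.07; O=np.array([.5197,.3082,.042]); D=R.from_euler("xyz",[0,-.26,yd]); 
q=D*R.from_euler("z",np.pi)*R.from_euler("x",np.pi)
n=D.as_matrix()[:,2]
f=lambda h:O+(.027+h)*n
E
python3 - <<'E'
from dk import *
plan([(f(.015),q),(f(0),q)])
s=arm.grab_frame("scene");t=arm.grab_frame("top")
cv2.imwrite("pics/g2.png",np.hstack([crop(s,255,80,95,110,5),crop(t,130,165,62,110,5)]))
E
```

```text
t 5.95 pos [0.4995 0.3066 0.1151] rot [ 3.141  0.261 -3.074] w 0.062
[-0.     0.    -0.001] [-0.008  0.002  0.339]
[0. 0. 0.] [-0.   -0.    0.15]
```

View pics/g2.png

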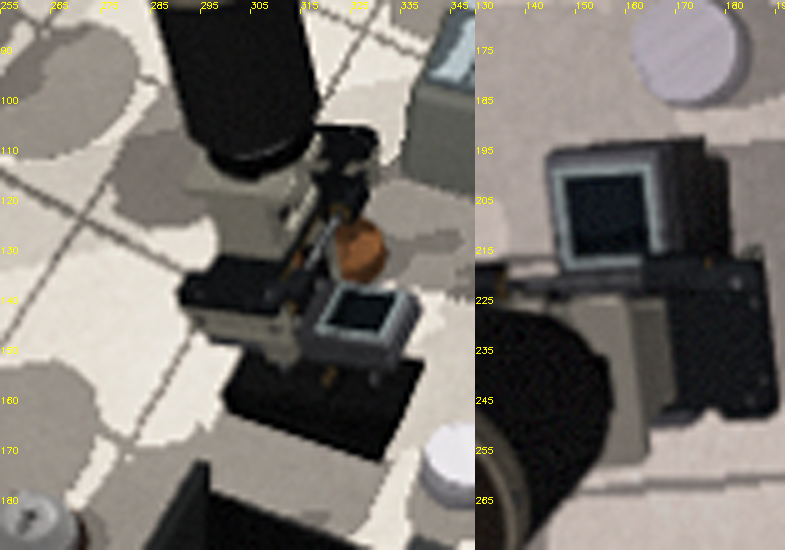

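Run:
```python
from dk import *
np.set_printoptions(precision=4,suppress=True)
s=arm.get_state(); r=R.from_euler("xyz",s["ee_rot"]); p=s["eef_pos"]
M=(r*R.from_euler("x",np.pi)*R.from_euler("z",np.pi)) # terminal frame
o=p-.027*M.as_matrix()[:,2]
P=[o+M.apply([.075,y,.024]) for y in(.031,-.031)]
print(proj("top",P),proj("scene",P),P)
print("top obs px",[((x-475+.5)/5-.5+130,(y+.5)/5-.5+165) for x,y in[(549,153),(662,149)]])
print("scene obs",[((x+.5)/5-.5+255,(y+.5)/5-.5+80) for x,y in[(345,283),(419,293)]])
```

```text
[[142.6156 197.8856]
 [166.9574 196.4512]] [[337.3675 137.4773]
 [331.2335 149.2016]] [array([0.571 , 0.3429, 0.1319]), array([0.5752, 0.281 , 0.1319])]
top obs px [(144.4, 195.2), (167.0, 194.4)]
scene obs [(323.6, 136.2), (338.4, 138.2)]
```

Request:
{"method": "arm_command", "body": {"series": [0,0,0,0,0,0.13,0.5,0,0,0,0,0,0.26,0.5,0,0,0,0,0,0.36,0.5,0,0,0,0,0,0.36,0.5]}}

```text
t: 6.55
eef_pos: [0.508, 0.3055, 0.0782]
ee_rot: [-3.139, 0.259, -3.075]
force: [-0.4, 0.2, -2.7]
width: 0.0615
gripper_force: 30.0
```

Request:
{"method": "arm_command", "body": {"series": [0,0,0,0,0,0.03,0.5,0,0,0,0,0,0.06,0.5,0,0,0,0,0,0.09,0.5]}}

```text
t: 6.92
eef_pos: [0.5106, 0.307, 0.0735]
ee_rot: [3.141, 0.263, -3.075]
force: [-24.9, -7.0, 39.5]
width: 0.0622
gripper_force: 30.0
```

Run:
```python
from dk import *
plan([(f(0),q)])
s=arm.get_state();print(s["force"],s["moment"])
```

```text
t 6.92 pos [0.5106 0.307  0.0735] rot [ 3.141  0.263 -3.075] w 0.0622
[ 0.     0.002 -0.002] [-0.007  0.006  0.058]
[-24.93800013  -7.0378717   39.46953414] [-2.34205625  5.65957794 -0.7236089 ]
```

Request:
{"method": "arm_command", "body": {"series": [0,0,0,0,0,-0.04,0.5,0,0,0,0.015,-0.01,-0.04,0.5,0,0,0,0.015,-0.01,-0.02,0.5,0,0,0,0.015,-0.01,0.0,0.5,0,0,0,0.015,-0.01,0.0,0.5]}}

```text
t: 7.55
eef_pos: [0.5086, 0.3054, 0.0698]
ee_rot: [-3.141, 0.26, -3.074]
force: [-2.7, 2.5, -5.3]
width: 0.062
gripper_force: 30.0
```

Run:
```python
from dk import *
plan([(f(0),q)])
s=arm.get_state();print(D.inv().apply(s["force"]),s["moment"])
```

```text
t 7.55 pos [0.5086 0.3054 0.0698] rot [-3.141  0.26  -3.074] w 0.062
[-0.001 -0.    -0.002] [-0.037  0.02   0.027]
[-3.76948429  2.71748492 -4.47398292] [0.66110936 2.36944036 0.29737301]
```

Request:
{"method": "arm_command", "body": {"series": [0,0,0,0,0,0.015,0.5,0,0,0,0,0,0.03,0.5,0,0,0,0,0,0.03,0.5]}}

```text
t: 7.92
eef_pos: [0.5093, 0.3055, 0.067]
ee_rot: [-3.141, 0.26, -3.074]
force: [-6.0, 1.7, -2.9]
width: 0.0619
gripper_force: 30.0
```

Run:
```python
from dk import *
plan([(f(0),q)])
s=arm.get_state();print(D.inv().apply(s["force"]),s["moment"])
```

```text
t 7.92 pos [0.5093 0.3055 0.067 ] rot [-3.141  0.26  -3.074] w 0.0619
[-0.001 -0.    -0.002] [-0.038  0.019 -0.001]
[-6.4184355   2.1377003  -1.28008192] [0.63603121 3.25396908 0.33302033]
```

Request:
{"method": "arm_command", "body": {"series": [0,0,0,0,0,0.01,0.5,0,0,0,0,0,0.02,0.5,0,0,0,0,0,0.02,0.5]}}

```text
t: 8.3
eef_pos: [0.5094, 0.3056, 0.0668]
ee_rot: [-3.142, 0.261, -3.074]
force: [-23.3, -0.6, 19.7]
width: 0.0618
gripper_force: 30.0
```

Run:
```python
from dk import *
plan([(f(0),q)])
s=arm.get_state();print(D.inv().apply(s["force"]),s["moment"])
```

```text
t 8.3 pos [0.5094 0.3056 0.0668] rot [-3.142  0.261 -3.074] w 0.0618
[-0.     0.001 -0.001] [-0.037  0.019 -0.004]
[-17.4633451    0.99537533  25.00690097] [-0.41143814  7.06965042  0.10095504]
```

Request:
{"method": "arm_command", "body": {"series": [0,0,0,0,0,-0.015,0.5,0,0,0,0,0,-0.015,0.85,0,0,0,0,0,-0.015,1,0,0,0,0,0,-0.015,1,0,0,0,0,0,-0.015,1]}}

```text
t: 8.93
eef_pos: [0.5102, 0.3056, 0.0673]
ee_rot: [-3.142, 0.261, -3.075]
force: [0.6, -0.5, 0.0]
width: 0.0874
gripper_force: 0.0
```

Request:
{"method": "arm_command", "body": {"series": [0,0,0,0,0,-0.3,1,0,0,0,0,0,-0.6,1,0,0,0,0,0,-1,1,0,0,0,0,0,-1,1]}}

```text
t: 9.43
eef_pos: [0.4849, 0.3058, 0.1673]
ee_rot: [3.137, 0.264, -3.075]
force: [0.9, 1.1, -0.6]
width: 0.0877
gripper_force: 0.0
```

Run:
```python
from dk import *
g=down(-2.8)
plan([((.48,.22,.2),g),((.50,.12,.2),g),((.50,.02,.2),g),((.53,-.08,.2),g),((.57,-.17,.2),g),((.59,-.25,.16),down(-3.2))])
```

```text
t 9.43 pos [0.4849 0.3058 0.1673] rot [ 3.137  0.264 -3.075] w 0.0877
[-0.02   0.168 -0.174] [ 0.017 -0.851 -0.347]
[0. 0. 0.] [ 0.147 -1.009 -0.   ]
[0. 0. 0.] [ 0.335 -0.942 -0.   ]
[0. 0. 0.] [ 0.052 -1.043 -0.   ]
[0. 0. 0.] [-0.075 -0.982 -0.   ]
[ 0.    -0.     0.255] [ 0.08  -0.821  0.4  ]
```

Request:
{"method": "arm_command", "body": {"series": [0,0.166,0.042,0,-0.5,-0.2,0.42,0,0.166,0.042,0,-0.9,-0.3,0.42,0,0.166,0.042,0,-0.9,-0.3,0.42]}}

```text
t: 9.8
eef_pos: [0.4844, 0.2118, 0.1935]
ee_rot: [3.132, -0.001, 3.138]
force: [0.0, 0.2, -0.4]
width: 0.0631
gripper_force: 0.0
```

Request:
{"method": "arm_command", "body": {"series": [0,0,0,0,-0.6,0,0.42,0,0,0,0,-1,0,0.42]}}

```text
t: 10.05
eef_pos: [0.482, 0.1119, 0.1909]
ee_rot: [3.135, -0.001, -3.14]
force: [1.0, 0.1, 0.7]
width: 0.0435
gripper_force: 0.0
```

Request:
{"method": "arm_command", "body": {"series": [0,0,0,0,-0.6,0,0.42,0,0,0,-0.2,-1,0,0.42]}}

```text
t: 10.3
eef_pos: [0.5016, 0.0118, 0.1906]
ee_rot: [3.134, -0.001, -3.14]
force: [0.6, -0.2, 0.1]
width: 0.037
gripper_force: 0.0
```

Request:
{"method": "arm_command", "body": {"series": [0,0,0,-0.1,-0.6,0,0.42,0,0,0,-0.2,-1,0,0.42]}}

```text
t: 10.55
eef_pos: [0.5227, -0.0883, 0.1893]
ee_rot: [3.134, -0.001, -3.141]
force: [-0.1, 0.1, -0.0]
width: 0.0368
gripper_force: 0.0
```

Request:
{"method": "arm_command", "body": {"series": [0,0,0,-0.1,-0.6,0,0.42,0,0,0,-0.2,-1,0,0.42,0,0,0,-0.2,-1,0,0.42]}}

```text
t: 10.92
eef_pos: [0.5429, -0.1885, 0.1878]
ee_rot: [3.134, -0.002, 3.14]
force: [-1.1, 0.0, -0.2]
width: 0.0372
gripper_force: 0.0
```

Run:
```python
from h import *
t=arm.grab_frame("top");s=arm.grab_frame("scene")
P=down(-np.pi)
plan([((.614,-.25,.13),P),((.614,-.318,.13),down(-np.pi-.07)),((.614,-.318,.064),down(-np.pi-.07))])
# terminal check: project seated corners
yd=.07;O=np.array([.5197,.3082,.042]);D=R.from_euler("xyz",[0,-.26,yd])
s2=cv2.resize(s[100:185,255:350],None,fx=5,fy=5,interpolation=2);t2=cv2.resize(t[175:260,130:195],None,fx=5,fy=5,interpolation=2)
C=[O+D.apply([a,b,.024]) for a,b in((.075,.031),(.075,-.031),(-.075,-.031),(-.075,.031))]
for p in proj("scene",C): cv2.circle(s2,tuple(np.int32((p-[255,100])*5)),2,(0,0,255),-1)
for p in proj("top",C): cv2.circle(t2,tuple(np.int32((p-[130,175])*5)),2,(0,0,255),-1)
cv2.imwrite("pics/g3.png",np.hstack([s2,t2]))
```

```text
t 11.03 pos [ 0.5426 -0.1864  0.1882] rot [ 3.133e+00 -2.000e-03 -3.141e+00] w 0.0371
[ 0.005 -0.001  0.   ] [-0.716 -0.641  0.576]
[ 0.    -0.     0.045] [ 0.   -0.68 -0.  ]
[0. 0. 0.] [ 0.   -0.    0.66]
```

View pics/g3.png

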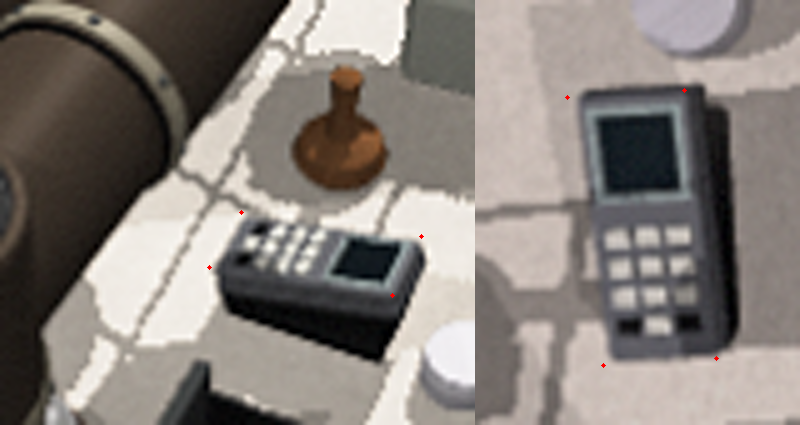

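Terminal lies flush on the dock in both views. Now cup 1.

Request:
{"method": "arm_command", "body": {"series": [0,0,0,-0.36,-0.32,0.2,0.42,0,0,0,-0.71,-0.64,0.5,0.42,0,0,0,-0.71,-0.64,0.5,0.42]}}

```text
t: 11.4
eef_pos: [0.6139, -0.2495, 0.1339]
ee_rot: [3.132, -0.007, -3.141]
force: [-1.2, 0.2, -0.3]
width: 0.037
gripper_force: 0.0
```

Request:
{"method": "arm_command", "body": {"series": [0,0,0.045,0,-0.4,0,0.42,0,0,0.045,0,-0.68,0,0.42,0,0,0.045,0,-0.68,0,0.42,0,0,0.045,0,-0.68,0,0.42]}}

```text
t: 11.9
eef_pos: [0.6142, -0.3163, 0.1389]
ee_rot: [3.133, -0.0, 3.073]
force: [-0.1, 0.6, 0.4]
width: 0.0368
gripper_force: 0.0
```

Run:
```python
from h import *
t=arm.grab_frame("top");s=arm.grab_frame("scene")
plan([((.614,-.3185,.064),down(-np.pi-.07))])
cv2.imwrite("pics/g4.png",np.hstack([crop(s,185,240,95,85,5),crop(t,355,165,62,85,5)]))
```

```text
t 12.0 pos [ 0.6144 -0.3163  0.1389] rot [ 3.133 -0.     3.074] w 0.0365
[ 0.005 -0.     0.001] [ 0.002 -0.029  0.749]
```

View pics/g4.png

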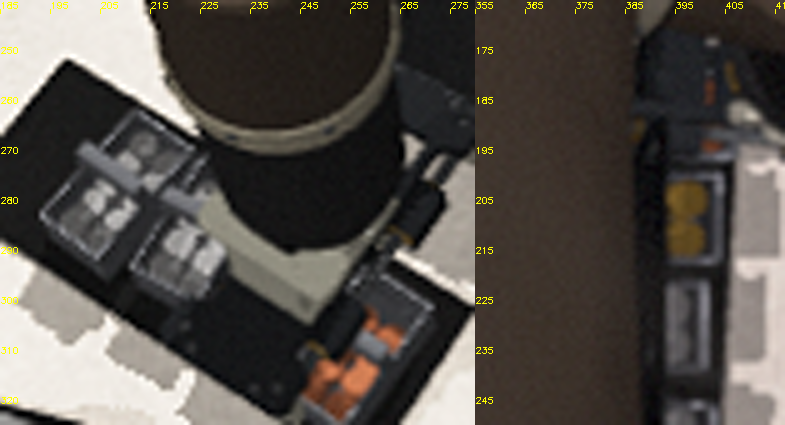

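Bridge at scene (259,308) lies between the fingers. Descend, pinch, lift.

Request:
{"method": "arm_command", "body": {"series": [0,0,0,0,-0.03,0.35,0.42,0,0,0,0,-0.03,0.6,0.42,0,0,0,0,-0.03,0.74,0.42,0,0,0,0,-0.03,0.74,0.42]}}

```text
t: 12.5
eef_pos: [0.6137, -0.3194, 0.0636]
ee_rot: [3.133, -0.003, 3.073]
force: [0.9, 0.2, 0.6]
width: 0.0368
gripper_force: 0.0
```

Request:
{"method": "arm_command", "body": {"series": [0,0,0,0,0,0,0,0,0,0,0,0,0,0,0,0,0,0,0,0,0,0,0,0,0,0,0,0], "force": 35}}

```text
t: 13.0
eef_pos: [0.6144, -0.3204, 0.0652]
ee_rot: [3.134, 0.0, 3.072]
force: [-1.1, -0.1, 4.0]
width: 0.0119
gripper_force: 34.8
```

Request:
{"method": "arm_command", "body": {"series": [0,0,0,0,0,-0.3,0,0,0,0,0,0,-0.65,0,0,0,0,0,0,-1,0,0,0,0,0,0,-1,0]}}

```text
t: 13.5
eef_pos: [0.6154, -0.3215, 0.1675]
ee_rot: [3.134, 0.004, 3.072]
force: [-0.4, 0.1, -2.4]
width: 0.0116
gripper_force: 34.8
```

Run:
```python
from h import *
d=down(-1.51)
plan([((.59,-.23,.2),down(-2.36)),((.582,-.14,.2),d),((.575,-.05,.2),d),((.572,.03,.2),d),((.570,.0935,.2),d),((.570,.0935,.076),d)])
```

```text
t 13.5 pos [ 0.6154 -0.3215  0.1675] rot [3.134 0.004 3.072] w 0.0116
[ 0.003  0.004 -0.542] [ 0.316  0.897 -0.319]
[-0.     0.    -0.541] [-0.577  0.695  0.   ]
[0. 0. 0.] [-0.903  0.015  0.   ]
[0. 0. 0.] [-0.8   -0.019 -0.   ]
[0. 0. 0.] [-0.635 -0.019 -0.   ]
[0. 0. 0.] [ 0.   -0.    1.24]
```

Request:
{"method": "arm_command", "body": {"series": [0.003,0,-0.11,0.1,0.3,-0.32,0,0.003,0,-0.22,0.2,0.6,-0.32,0,0.003,0,-0.33,0.31,0.9,-0.32,0,0.003,0,-0.44,0.31,0.9,-0.32,0,0.003,0,-0.54,0.31,0.9,-0.32,0]}}

```text
t: 14.12
eef_pos: [0.5886, -0.2284, 0.1959]
ee_rot: [3.138, 0.003, -2.357]
force: [0.0, 0.1, -3.1]
width: 0.0117
gripper_force: 34.9
```

Request:
{"method": "arm_command", "body": {"series": [0,0,-0.11,-0.2,0.25,0,0,0,0,-0.22,-0.4,0.5,0,0,0,0,-0.33,-0.58,0.7,0,0,0,0,-0.44,-0.58,0.7,0,0,0,0,-0.54,-0.58,0.7,0,0]}}

```text
t: 14.75
eef_pos: [0.5806, -0.138, 0.1961]
ee_rot: [3.141, 0.005, -1.509]
force: [0.6, -0.4, -1.8]
width: 0.0119
gripper_force: 34.9
```

Request:
{"method": "arm_command", "body": {"series": [0,0,0,-0.45,0,0,0,0,0,0,-0.9,0,0,0]}}

```text
t: 15.0
eef_pos: [0.5754, -0.0482, 0.1964]
ee_rot: [3.141, 0.004, -1.516]
force: [1.1, 0.3, -2.0]
width: 0.0119
gripper_force: 34.9
```

Request:
{"method": "arm_command", "body": {"series": [0,0,0,-0.4,0,0,0,0,0,0,-0.8,0,0,0]}}

```text
t: 15.25
eef_pos: [0.5708, 0.0322, 0.1969]
ee_rot: [3.141, 0.004, -1.515]
force: [0.7, 0.2, -2.4]
width: 0.0116
gripper_force: 34.9
```

Request:
{"method": "arm_command", "body": {"series": [0,0,0,-0.4,0,0,0,0,0,0,-0.63,0,0,0,0,0,0,-0.63,0,0,0]}}

```text
t: 15.62
eef_pos: [0.5676, 0.0952, 0.1972]
ee_rot: [3.141, 0.004, -1.513]
force: [0.5, -1.2, -2.0]
width: 0.0116
gripper_force: 34.9
```

Run:
```python
from h import *
plan([((.570,.0935,.085),down(-1.51))])
```

```text
t 15.62 pos [0.5676 0.0952 0.1972] rot [ 3.141  0.004 -1.513] w 0.0116
[ 0.     0.003 -0.002] [ 0.023 -0.024  1.122]
```

Request:
{"method": "arm_command", "body": {"series": [0,0.003,0,0.02,-0.02,0.4,0,0,0.003,0,0.02,-0.02,0.8,0,0,0.003,0,0.02,-0.02,1,0,0,0.003,0,0.02,-0.02,1,0]}}

```text
t: 16.12
eef_pos: [0.569, 0.091, 0.0962]
ee_rot: [3.138, -0.002, -1.516]
force: [0.2, -0.2, -1.7]
width: 0.0119
gripper_force: 34.9
```

Request:
{"method": "arm_command", "body": {"series": [0,0,0,0,0,0.1,0,0,0,0,0,0,0.18,0,0,0,0,0,0,0.22,0,0,0,0,0,0,0.22,0]}}

```text
t: 16.62
eef_pos: [0.5705, 0.0924, 0.0764]
ee_rot: [-3.14, -0.001, -1.514]
force: [-0.1, 0.4, -2.0]
width: 0.0116
gripper_force: 34.9
```

Run:
```python
from h import *
plan([((.570,.0935,.075),down(-1.51))]); print(arm.get_state()["force"])
```

```text
t 16.62 pos [0.5705 0.0924 0.0764] rot [-3.140e+00 -1.000e-03 -1.514e+00] w 0.0116
[-0.001 -0.    -0.003] [-0.011  0.005  0.014]
[-0.09902157  0.40798877 -2.00064066]
```

Request:
{"method": "arm_command", "body": {"series": [0,0,0,0,0,0.015,0,0,0,0,0,0,0.015,0,0,0,0,0,0,0.015,0.42,0,0,0,0,0,0.015,0.42,0,0,0,0,0,0.015,0.42]}}

```text
t: 17.25
eef_pos: [0.5707, 0.0925, 0.0751]
ee_rot: [-3.14, -0.0, -1.514]
force: [0.3, 0.3, -0.6]
width: 0.0344
gripper_force: 0.0
```

Request:
{"method": "arm_command", "body": {"series": [0,0,0,0,0,-0.4,0.42,0,0,0,0,0,-0.9,0.42,0,0,0,0.4,0,-1,0.42,0,0,0,0.9,0,-1,0.42]}}

```text
t: 17.75
eef_pos: [0.5764, 0.0026, 0.1768]
ee_rot: [-3.137, 0.0, -1.512]
force: [0.5, 0.2, -1.0]
width: 0.0367
gripper_force: 0.0
```

Request:
{"method": "arm_command", "body": {"series": [0,0,0,0.6,0,0,0.42,0,0,0,1,0,0,0.42]}}

```text
t: 18.0
eef_pos: [0.581, -0.0994, 0.1752]
ee_rot: [-3.14, -0.001, -1.515]
force: [-0.3, 1.0, -0.2]
width: 0.0363
gripper_force: 0.0
```

Request:
{"method": "arm_command", "body": {"series": [0,0,0.1,0.6,0,0,0.42,0,0,0.2,1,0,0,0.42]}}

```text
t: 18.25
eef_pos: [0.5866, -0.1994, 0.1752]
ee_rot: [-3.14, -0.0, -1.835]
force: [0.9, 1.2, -0.5]
width: 0.0369
gripper_force: 0.0
```

Run:
```python
from h import *
d=down(np.pi-.07)
plan([((.565,-.23,.17),down(-2.5)),((.555,-.307,.14),d),((.555,-.307,.064),d)])
t=arm.grab_frame("top");cv2.imwrite("pics/tchk.png",t)
```

```text
t 18.25 pos [ 0.5866 -0.1994  0.1752] rot [-3.14  -0.    -1.835] w 0.0369
[-0.001  0.     0.424] [0.352 0.129 0.051]
[-0.    -0.     0.453] [ 0.541 -0.557  0.3  ]
[0. 0. 0.] [ 0.   -0.    0.76]
```

```bash
cat >> h.py <<'E'
CUPS={"C2":(.555,-.307),"C3":(.494,-.297),"C4":(.433,-.3015)}
def knocked():
    for n in("top","scene"):
        a=cv2.GaussianBlur(cv2.imread(f"pics/{n}0.png"),(3,3),0);b=cv2.GaussianBlur(arm.grab_frame(n),(3,3),0)
        print(n,{k:round(float(np.median(np.abs(a.astype(int)-b)[int(v)-8:int(v)+9,int(u)-8:int(u)+9])),1) for k,c in CUPS.items() for u,v in proj(n,[(*c,.06)])})
E
python3 -c "
from h import *
knocked()"
```

```text
top {'C2': 14.0, 'C3': 14.0, 'C4': 15.0}
scene {'C2': 8.0, 'C3': 10.0, 'C4': 10.0}
```

Request:
{"method": "arm_command", "body": {"series": [0,0,0.11,0.2,0.1,0.05,0.42,0,0,0.22,0.35,0.13,0.05,0.42,0,0,0.33,0.35,0.13,0.05,0.42,0,0,0.425,0.35,0.13,0.05,0.42]}}

```text
t: 18.9
eef_pos: [0.5653, -0.2269, 0.1702]
ee_rot: [-3.14, 0.001, -2.5]
force: [0.8, -0.3, 0.7]
width: 0.037
gripper_force: 0.0
```

Request:
{"method": "arm_command", "body": {"series": [0,0,0.11,0.3,-0.3,0.1,0.42,0,0,0.22,0.54,-0.56,0.3,0.42,0,0,0.33,0.54,-0.56,0.3,0.42,0,0,0.453,0.54,-0.56,0.3,0.42,0,0,0.453,0.54,-0.56,0.3,0.42]}}

```text
t: 19.52
eef_pos: [0.5561, -0.3041, 0.1401]
ee_rot: [-3.141, 0.001, 3.078]
force: [-0.1, 0.0, 0.5]
width: 0.0368
gripper_force: 0.0
```

Run:
```python
from h import *
plan([((.555,-.307,.064),down(np.pi-.07))]);knocked()
```

```text
t 19.52 pos [ 0.5561 -0.3041  0.1401] rot [-3.141e+00  1.000e-03  3.078e+00] w 0.0368
[-0.     0.001  0.004] [ 0.01  -0.029  0.761]
top {'C2': 38.0, 'C3': 14.0, 'C4': 16.0}
scene {'C2': 16.0, 'C3': 42.0, 'C4': 17.0}
```

Request:
{"method": "arm_command", "body": {"series": [0,0,0,0.01,-0.03,0.35,0.42,0,0,0,0.01,-0.03,0.6,0.42,0,0,0,0.01,-0.03,0.75,0.42,0,0,0,0.01,-0.03,0.75,0.42]}}

```text
t: 20.12
eef_pos: [0.5544, -0.3075, 0.0643]
ee_rot: [-3.141, -0.0, 3.077]
force: [-0.2, -0.3, 0.8]
width: 0.037
gripper_force: 0.0
```

Request:
{"method": "arm_command", "body": {"series": [0,0,0,0,0,0,0,0,0,0,0,0,0,0,0,0,0,0,0,0,0,0,0,0,0,0,0,0], "force": 35}}

```text
t: 20.62
eef_pos: [0.5552, -0.308, 0.0659]
ee_rot: [-3.141, 0.003, 3.076]
force: [0.4, 0.8, 3.8]
width: 0.0116
gripper_force: 34.8
```

Request:
{"method": "arm_command", "body": {"series": [0,0,0,0,0,-0.3,0,0,0,0,0,0,-0.65,0,0,0,0,0,0,-1,0,0,0,0,0,0,-1,0]}}

```text
t: 21.12
eef_pos: [0.556, -0.3082, 0.168]
ee_rot: [-3.14, 0.006, 3.076]
force: [-0.1, -0.2, -3.7]
width: 0.0116
gripper_force: 34.8
```

Run:
```python
from h import *
d=down(-1.51)
plan([((.56,-.225,.2),down(-2.36)),((.577,-.14,.2),d),((.577,-.05,.2),d),((.574,.0285,.2),d)])
```

```text
t 21.12 pos [ 0.556  -0.3082  0.168 ] rot [-3.14   0.006  3.076] w 0.0116
[-0.003  0.003 -0.54 ] [ 0.013  0.832 -0.321]
[-0.     0.    -0.541] [-0.719  0.484  0.   ]
[0. 0. 0.] [-0.898 -0.055 -0.   ]
[0. 0. 0.] [-0.785 -0.018 -0.   ]
```

Request:
{"method": "arm_command", "body": {"series": [0,0,-0.11,0,0.3,-0.32,0,0,0,-0.22,0,0.6,-0.32,0,0,0,-0.33,0.01,0.83,-0.32,0,0,0,-0.44,0.01,0.83,-0.32,0,0,0,-0.54,0.01,0.83,-0.32,0]}}

```text
t: 21.75
eef_pos: [0.5583, -0.2241, 0.1955]
ee_rot: [3.141, -0.0, -2.354]
force: [0.4, -0.3, -3.2]
width: 0.0114
gripper_force: 34.8
```

Request:
{"method": "arm_command", "body": {"series": [0,0,-0.11,-0.25,0.2,0,0,0,0,-0.22,-0.5,0.4,0,0,0,0,-0.33,-0.72,0.48,0,0,0,0,-0.44,-0.72,0.48,0,0,0,0,-0.54,-0.72,0.48,0,0]}}

```text
t: 22.38
eef_pos: [0.5755, -0.1394, 0.1953]
ee_rot: [3.14, 0.0, -1.505]
force: [-0.9, -0.0, -3.0]
width: 0.012
gripper_force: 34.8
```

Request:
{"method": "arm_command", "body": {"series": [0,0,0,-0.45,-0.03,0,0,0,0,0,-0.9,-0.05,0,0]}}

```text
t: 22.62
eef_pos: [0.575, -0.0493, 0.1953]
ee_rot: [3.141, -0.0, -1.513]
force: [0.1, 0.3, -3.1]
width: 0.0115
gripper_force: 35.0
```

Request:
{"method": "arm_command", "body": {"series": [0,0,0,-0.4,0,0,0,0,0,0,-0.78,-0.02,0,0,0,0,0,-0.78,-0.02,0,0]}}

```text
t: 23.0
eef_pos: [0.5726, 0.0302, 0.1955]
ee_rot: [3.141, -0.0, -1.509]
force: [-0.3, -0.3, -3.3]
width: 0.0119
gripper_force: 35.0
```

Run:
```python
from h import *
plan([((.574,.0285,.075),down(-1.51))])
```

```text
t 23.0 pos [0.5726 0.0302 0.1955] rot [ 3.141 -0.    -1.509] w 0.0119
[ 0.    -0.     0.001] [ 0.017 -0.014  1.205]
```

Request:
{"method": "arm_command", "body": {"series": [0,0,0,0.02,-0.01,0.4,0,0,0,0,0.02,-0.01,0.8,0,0,0,0,0.02,-0.01,1,0,0,0,0,0.02,-0.01,1,0]}}

```text
t: 23.5
eef_pos: [0.5728, 0.0249, 0.0945]
ee_rot: [3.138, -0.002, -1.512]
force: [-0.4, -0.5, -2.0]
width: 0.0117
gripper_force: 35.0
```

Request:
{"method": "arm_command", "body": {"series": [0,0,0,0,0,0.1,0,0,0,0,0,0,0.17,0,0,0,0,0,0,0.205,0,0,0,0,0,0,0.205,0]}}

```text
t: 24.0
eef_pos: [0.5747, 0.0261, 0.0765]
ee_rot: [-3.14, -0.001, -1.511]
force: [-0.3, 0.2, -2.4]
width: 0.0117
gripper_force: 35.0
```

Request:
{"method": "arm_command", "body": {"series": [0,0,0,0,0,0,0,0,0,0,0,0,0,0.42,0,0,0,0,0,0,0.42,0,0,0,0,0,0,0.42]}}

```text
t: 24.5
eef_pos: [0.5749, 0.0261, 0.0768]
ee_rot: [-3.14, -0.0, -1.511]
force: [-0.3, 0.1, 0.0]
width: 0.0342
gripper_force: 0.0
```

Request:
{"method": "arm_command", "body": {"series": [0,0,0,0,0,-0.4,0.42,0,0,0,0,0,-0.9,0.42,0,0,0,0.4,0,-1,0.42,0,0,0,0.9,0,-1,0.42]}}

```text
t: 25.0
eef_pos: [0.5809, -0.0638, 0.1785]
ee_rot: [-3.137, -0.0, -1.509]
force: [1.1, -0.0, -0.4]
width: 0.037
gripper_force: 0.0
```

Request:
{"method": "arm_command", "body": {"series": [0,0,0.1,0.6,0.2,0,0.42,0,0,0.2,1,0.3,0,0.42]}}

```text
t: 25.25
eef_pos: [0.555, -0.1674, 0.1767]
ee_rot: [-3.14, -0.0, -1.831]
force: [0.4, 0.3, -0.5]
width: 0.0367
gripper_force: 0.0
```

Run:
```python
from h import *
d=down(np.pi-.03)
plan([((.52,-.23,.17),down(-2.5)),((.494,-.297,.14),d),((.494,-.297,.064),d)])
knocked()
```

```text
t 25.25 pos [ 0.555  -0.1674  0.1767] rot [-3.14  -0.    -1.831] w 0.0367
[-0.001  0.     0.426] [0.695 0.177 0.067]
[-0.    -0.     0.428] [ 0.609 -0.381  0.3  ]
[0. 0. 0.] [-0.   -0.    0.76]
top {'C2': 32.0, 'C3': 9.0, 'C4': 9.0}
scene {'C2': 37.0, 'C3': 8.0, 'C4': 9.0}
```

C3 and C4 are unmoved.

Request:
{"method": "arm_command", "body": {"series": [0,0,0.11,0.35,0.1,0.05,0.42,0,0,0.22,0.69,0.18,0.06,0.42,0,0,0.33,0.69,0.18,0.06,0.42,0,0,0.425,0.69,0.18,0.06,0.42]}}

```text
t: 25.85
eef_pos: [0.521, -0.2277, 0.1706]
ee_rot: [-3.14, 0.001, -2.498]
force: [0.8, -0.2, -0.2]
width: 0.037
gripper_force: 0.0
```

Request:
{"method": "arm_command", "body": {"series": [0,0,0.11,0.3,-0.2,0.1,0.42,0,0,0.22,0.61,-0.38,0.3,0.42,0,0,0.33,0.61,-0.38,0.3,0.42,0,0,0.428,0.61,-0.38,0.3,0.42,0,0,0.428,0.61,-0.38,0.3,0.42]}}

```text
t: 26.48
eef_pos: [0.4956, -0.2945, 0.1405]
ee_rot: [-3.141, 0.002, 3.12]
force: [0.3, -0.5, 0.4]
width: 0.0369
gripper_force: 0.0
```

Run:
```python
from h import *
plan([((.494,-.2975,.064),down(np.pi-.03))]);knocked()
```

```text
t 26.48 pos [ 0.4956 -0.2945  0.1405] rot [-3.141e+00  2.000e-03  3.120e+00] w 0.0369
[-0.     0.001  0.005] [ 0.017 -0.03   0.765]
top {'C2': 24.0, 'C3': 32.0, 'C4': 11.0}
scene {'C2': 35.0, 'C3': 17.0, 'C4': 49.0}
```

Request:
{"method": "arm_command", "body": {"series": [0,0,0,0.01,-0.03,0.35,0.42,0,0,0,0.01,-0.03,0.6,0.42,0,0,0,0.01,-0.03,0.76,0.42,0,0,0,0.01,-0.03,0.76,0.42]}}

```text
t: 27.08
eef_pos: [0.494, -0.2975, 0.0636]
ee_rot: [-3.142, -0.001, 3.119]
force: [0.2, 0.6, 0.5]
width: 0.0369
gripper_force: 0.0
```

Request:
{"method": "arm_command", "body": {"series": [0,0,0,0,0,0,0,0,0,0,0,0,0,0,0,0,0,0,0,0,0,0,0,0,0,0,0,0], "force": 35}}

```text
t: 27.58
eef_pos: [0.495, -0.2981, 0.0654]
ee_rot: [-3.141, 0.003, 3.118]
force: [-1.2, -0.6, 5.5]
width: 0.012
gripper_force: 34.9
```

Request:
{"method": "arm_command", "body": {"series": [0,0,0,0,0,-0.3,0,0,0,0,0,0,-0.65,0,0,0,0,0,0,-1,0,0,0,0,0,0,-1,0]}}

```text
t: 28.08
eef_pos: [0.4955, -0.2979, 0.1669]
ee_rot: [-3.14, 0.006, 3.118]
force: [0.6, 0.1, -4.3]
width: 0.0116
gripper_force: 34.9
```

Run:
```python
from h import *
d=down(-1.51)
plan([((.53,-.215,.2),down(-2.36)),((.578,-.125,.2),d),((.578,-.0365,.2),d)])
```

```text
t 28.07 pos [ 0.4955 -0.2979  0.1669] rot [-3.14   0.006  3.118] w 0.0116
[-0.002  0.003 -0.513] [-0.327  0.836 -0.33 ]
[-0.     0.    -0.541] [-0.975  0.301  0.   ]
[0. 0. 0.] [-0.883 -0.054 -0.   ]
```

Request:
{"method": "arm_command", "body": {"series": [0,0,-0.11,-0.1,0.3,-0.33,0,0,0,-0.22,-0.2,0.6,-0.33,0,0,0,-0.33,-0.33,0.84,-0.33,0,0,0,-0.44,-0.33,0.84,-0.33,0,0,0,-0.513,-0.33,0.84,-0.33,0]}}

```text
t: 28.7
eef_pos: [0.5283, -0.2135, 0.1954]
ee_rot: [3.14, -0.001, -2.355]
force: [-0.1, -0.9, -2.9]
width: 0.0118
gripper_force: 34.9
```

Request:
{"method": "arm_command", "body": {"series": [0,0,-0.11,-0.3,0.1,0,0,0,0,-0.22,-0.6,0.2,0,0,0,0,-0.33,-0.97,0.3,0,0,0,0,-0.44,-0.97,0.3,0,0,0,0,-0.54,-0.97,0.3,0,0]}}

```text
t: 29.32
eef_pos: [0.576, -0.1239, 0.1952]
ee_rot: [3.139, 0.0, -1.505]
force: [0.0, 0.1, -3.3]
width: 0.0118
gripper_force: 35.0
```

Request:
{"method": "arm_command", "body": {"series": [0,0,0,-0.45,-0.03,0,0,0,0,0,-0.88,-0.05,0,0,0,0,0,-0.88,-0.05,0,0]}}

```text
t: 29.7
eef_pos: [0.5757, -0.0342, 0.1956]
ee_rot: [3.14, 0.0, -1.509]
force: [-0.3, 1.3, -3.0]
width: 0.0118
gripper_force: 35.0
```

Run:
```python
from h import *
plan([((.578,-.0365,.0755),down(-1.51))])
```

```text
t 29.7 pos [ 0.5757 -0.0342  0.1956] rot [ 3.14   0.    -1.509] w 0.0118
[0.001 0.    0.001] [ 0.024 -0.023  1.201]
```

Request:
{"method": "arm_command", "body": {"series": [0,0,0,0.02,-0.02,0.4,0,0,0,0,0.02,-0.02,0.8,0,0,0,0,0.02,-0.02,1,0,0,0,0,0.02,-0.02,1,0]}}

```text
t: 30.2
eef_pos: [0.5768, -0.0394, 0.0946]
ee_rot: [3.137, -0.001, -1.512]
force: [-0.1, -0.3, -2.8]
width: 0.0116
gripper_force: 35.0
```

Request:
{"method": "arm_command", "body": {"series": [0,0,0,0,0,0.1,0,0,0,0,0,0,0.17,0,0,0,0,0,0,0.205,0,0,0,0,0,0,0.205,0]}}

```text
t: 30.7
eef_pos: [0.579, -0.0386, 0.077]
ee_rot: [-3.14, -0.001, -1.511]
force: [0.2, 0.5, -3.0]
width: 0.0116
gripper_force: 35.0
```

Request:
{"method": "arm_command", "body": {"series": [0,0,0,0,0,0,0,0,0,0,0,0,0,0.42,0,0,0,0,0,0,0.42,0,0,0,0,0,0,0.42]}}

```text
t: 31.2
eef_pos: [0.5793, -0.0386, 0.0774]
ee_rot: [-3.139, -0.001, -1.511]
force: [-0.2, 0.5, -0.1]
width: 0.0346
gripper_force: 0.0
```

Request:
{"method": "arm_command", "body": {"series": [0,0,0,0,0,-0.4,0.42,0,0,0,0,0,-0.9,0.42,0,0,0,0.4,0.2,-1,0.42,0,0,0,0.9,0.6,-1,0.42]}}

```text
t: 31.7
eef_pos: [0.5263, -0.1311, 0.1785]
ee_rot: [-3.137, -0.001, -1.509]
force: [0.6, -1.3, -1.3]
width: 0.0365
gripper_force: 0.0
```

Run:
```python
from h import *
d=down(np.pi-.12)
plan([((.47,-.21,.17),down(-2.3)),((.433,-.3015,.14),d),((.433,-.3015,.064),d)])
knocked()
```

```text
t 31.7 pos [ 0.5263 -0.1311  0.1785] rot [-3.137e+00 -1.000e-03 -1.509e+00] w 0.0365
[-0.003  0.001  0.503] [0.753 0.611 0.083]
[ 0.    -0.     0.612] [ 0.929 -0.334  0.3  ]
[0. 0. 0.] [ 0.   -0.    0.76]
top {'C2': 34.0, 'C3': 40.0, 'C4': 8.0}
scene {'C2': 40.0, 'C3': 45.0, 'C4': 7.0}
```

Request:
{"method": "arm_command", "body": {"series": [0,0,0.11,0.3,0.3,0.05,0.42,0,0,0.22,0.75,0.61,0.08,0.42,0,0,0.33,0.75,0.61,0.08,0.42,0,0,0.44,0.75,0.61,0.08,0.42,0,0,0.503,0.75,0.61,0.08,0.42]}}

```text
t: 32.42
eef_pos: [0.4688, -0.2094, 0.1691]
ee_rot: [-3.14, 0.001, -2.306]
force: [0.8, -0.1, -0.7]
width: 0.037
gripper_force: 0.0
```

Request:
{"method": "arm_command", "body": {"series": [0,0,0.11,0.5,-0.2,0.1,0.42,0,0,0.22,0.93,-0.33,0.3,0.42,0,0,0.33,0.93,-0.33,0.3,0.42,0,0,0.44,0.93,-0.33,0.3,0.42,0,0,0.55,0.93,-0.33,0.3,0.42,0,0,0.612,0.93,-0.33,0.3,0.42,0,0,0.612,0.93,-0.33,0.3,0.42]}}

```text
t: 33.3
eef_pos: [0.4315, -0.3005, 0.139]
ee_rot: [-3.141, 0.002, 3.021]
force: [-0.5, -0.5, 0.1]
width: 0.0368
gripper_force: 0.0
```

Run:
```python
from h import *
plan([((.433,-.302,.064),down(np.pi-.12))]);knocked()
```

```text
t 33.3 pos [ 0.4315 -0.3005  0.139 ] rot [-3.141e+00  2.000e-03  3.021e+00] w 0.0368
[-0.     0.001 -0.   ] [-0.016 -0.013  0.75 ]
top {'C2': 47.0, 'C3': 35.0, 'C4': 34.0}
scene {'C2': 36.0, 'C3': 44.0, 'C4': 11.0}
```

Request:
{"method": "arm_command", "body": {"series": [0,0,0,-0.01,-0.02,0.35,0.42,0,0,0,-0.01,-0.02,0.6,0.42,0,0,0,-0.01,-0.02,0.74,0.42,0,0,0,-0.01,-0.02,0.74,0.42]}}

```text
t: 33.9
eef_pos: [0.4318, -0.3025, 0.0643]
ee_rot: [-3.141, -0.0, 3.021]
force: [0.5, 0.5, -0.6]
width: 0.0364
gripper_force: 0.0
```

Request:
{"method": "arm_command", "body": {"series": [0,0,0,0,0,0,0,0,0,0,0,0,0,0,0,0,0,0,0,0,0,0,0,0,0,0,0,0], "force": 35}}

```text
t: 34.4
eef_pos: [0.4326, -0.3028, 0.0656]
ee_rot: [-3.141, 0.003, 3.021]
force: [-1.2, 0.7, 4.6]
width: 0.0117
gripper_force: 35.0
```

Request:
{"method": "arm_command", "body": {"series": [0,0,0,0,0,-0.3,0,0,0,0,0,0,-0.65,0,0,0,0,0,0,-1,0,0,0,0,0,0,-1,0]}}

```text
t: 34.9
eef_pos: [0.4332, -0.303, 0.1672]
ee_rot: [-3.141, 0.006, 3.021]
force: [0.4, -0.3, -3.8]
width: 0.0116
gripper_force: 35.0
```

Run:
```python
from h import *
d=down(-1.51)
plan([((.5,-.22,.2),down(-2.36)),((.555,-.16,.2),d),((.582,-.1015,.2),d)])
```

```text
t 34.9 pos [ 0.4332 -0.303   0.1672] rot [-3.141  0.006  3.021] w 0.0116
[-0.002  0.003 -0.575] [-0.565  0.904 -0.325]
[-0.     0.    -0.541] [-0.813  0.038  0.   ]
[0. 0. 0.] [-0.568 -0.305 -0.   ]
```

Request:
{"method": "arm_command", "body": {"series": [0,0,-0.11,-0.2,0.3,-0.33,0,0,0,-0.22,-0.4,0.6,-0.33,0,0,0,-0.33,-0.56,0.9,-0.33,0,0,0,-0.44,-0.56,0.9,-0.33,0,0,0,-0.55,-0.56,0.9,-0.33,0,0,0,-0.575,-0.56,0.9,-0.33,0]}}

```text
t: 35.65
eef_pos: [0.4975, -0.2195, 0.196]
ee_rot: [3.14, -0.001, -2.356]
force: [0.2, -0.4, -3.6]
width: 0.0117
gripper_force: 35.0
```

Request:
{"method": "arm_command", "body": {"series": [0,0,-0.11,-0.3,0,0,0,0,0,-0.22,-0.6,0.02,0,0,0,0,-0.33,-0.81,0.04,0,0,0,0,-0.44,-0.81,0.04,0,0,0,0,-0.54,-0.81,0.04,0,0]}}

```text
t: 36.28
eef_pos: [0.5521, -0.1595, 0.1957]
ee_rot: [3.14, 0.0, -1.506]
force: [-0.9, -0.1, -3.9]
width: 0.0117
gripper_force: 35.0
```

Request:
{"method": "arm_command", "body": {"series": [0,0,0,-0.3,-0.15,0,0,0,0,0,-0.57,-0.3,0,0,0,0,0,-0.57,-0.3,0,0]}}

```text
t: 36.65
eef_pos: [0.5795, -0.0997, 0.1959]
ee_rot: [3.14, 0.0, -1.51]
force: [-0.6, -0.3, -3.4]
width: 0.0119
gripper_force: 35.0
```

Run:
```python
from h import *
plan([((.582,-.1015,.0755),down(-1.51))])
```

```text
t 36.65 pos [ 0.5795 -0.0997  0.1959] rot [ 3.14  0.   -1.51] w 0.0119
[0.001 0.    0.   ] [ 0.019 -0.026  1.204]
```

Then lower, release, and retreat up and back towards the drawer front, and look.

Request:
{"method": "arm_command", "body": {"series": [0,0,0,0.02,-0.02,0.4,0,0,0,0,0.02,-0.02,0.8,0,0,0,0,0.02,-0.02,1,0,0,0,0,0.02,-0.02,1,0]}}

```text
t: 37.15
eef_pos: [0.5796, -0.1039, 0.0952]
ee_rot: [3.137, -0.001, -1.512]
force: [0.2, -0.1, -2.7]
width: 0.0117
gripper_force: 35.0
```

Request:
{"method": "arm_command", "body": {"series": [0,0,0,0,0,0.1,0,0,0,0,0,0,0.17,0,0,0,0,0,0,0.205,0,0,0,0,0,0,0.205,0]}}

```text
t: 37.65
eef_pos: [0.5819, -0.1034, 0.0776]
ee_rot: [-3.14, -0.001, -1.511]
force: [0.0, 0.3, -3.1]
width: 0.0114
gripper_force: 35.0
```

Request:
{"method": "arm_command", "body": {"series": [0,0,0,0,0,0,0,0,0,0,0,0,0,0.42,0,0,0,0,0,0,0.42,0,0,0,0,0,0,0.42]}}

```text
t: 38.15
eef_pos: [0.5823, -0.1034, 0.0779]
ee_rot: [-3.139, -0.001, -1.511]
force: [0.0, -0.7, 0.8]
width: 0.0347
gripper_force: 0.0
```

Request:
{"method": "arm_command", "body": {"series": [0,0,0,0,0,-0.4,0.42,0,0,0,0,0,-0.9,0.42,0,0,0,0,0.3,-1,0,0,0,0,0,0.9,-1,0]}}

```text
t: 38.65
eef_pos: [0.4931, -0.1085, 0.1785]
ee_rot: [-3.137, -0.001, -1.511]
force: [-2.1, 0.3, 0.3]
width: 0.0216
gripper_force: 0.0
```

Request:
{"method": "arm_command", "body": {"series": [0,0,0.11,-0.2,0.3,0,0,0,0,0.22,-0.3,0.5,0,0,0,0,0.33,-0.3,0.5,0,0,0,0,0.44,-0.3,0.5,0,0,0,0,0.55,-0.3,0.5,0,0,0,0,0.66,-0.3,0.5,0,0,0,0,0.77,-0.3,0.5,0,0,0,0,0.88,-0.3,0.5,0,0]}}

```text
t: 39.65
eef_pos: [0.4404, -0.0817, 0.1776]
ee_rot: [-3.141, 0.002, -2.899]
force: [-0.4, 0.2, -0.4]
width: 0.0003
gripper_force: 0.0
```

Run:
```python
from h import *
t=arm.grab_frame("top");s=arm.grab_frame("scene")
a=cv2.convertScaleAbs(crop(s,245,160,105,120,4),alpha=1.5,beta=15);b=cv2.convertScaleAbs(crop(t,205,150,95,120,4)[:,:],alpha=1.5,beta=15)
cv2.imwrite("pics/g5.png",np.hstack([a,b])[:,:800])
plan([((.43,-.0135,.16),down(-3.08)),((.43,-.0135,.075),down(-3.08))])
```

```text
t 39.75 pos [ 0.4404 -0.0817  0.1776] rot [-3.141e+00  2.000e-03 -2.896e+00] w 0.0007
[-0.     0.001  0.117] [-0.065  0.686  0.175]
[0. 0. 0.] [-0.   -0.    0.85]
```

View pics/g5.png

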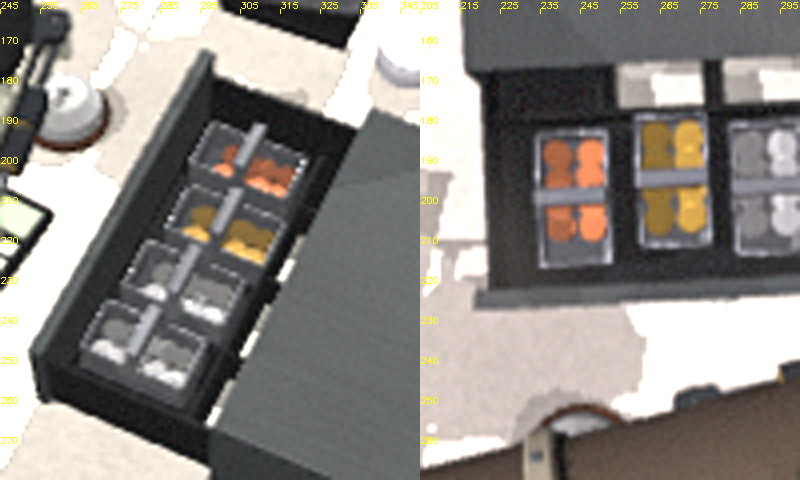

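All four cups stand upright in the bay (top view orange 241,198; gold 269,195; greys further right). No fifth cup. Now push the drawer.

Request:
{"method": "arm_command", "body": {"series": [0,0,0.117,-0.03,0.35,0.1,0,0,0,0.117,-0.06,0.69,0.17,0,0,0,0.117,-0.06,0.69,0.17,0]}}

```text
t: 40.12
eef_pos: [0.4289, -0.0121, 0.1601]
ee_rot: [-3.141, 0.001, -3.071]
force: [-0.8, -0.9, 0.9]
width: 0.0002
gripper_force: 0.0
```

Request:
{"method": "arm_command", "body": {"series": [0,0,0,0,0,0.3,0,0,0,0,0,0,0.6,0,0,0,0,0,0,0.86,0,0,0,0,0,0,0.86,0]}}

```text
t: 40.62
eef_pos: [0.4283, -0.0143, 0.0732]
ee_rot: [-3.14, -0.002, -3.075]
force: [1.4, -0.3, 0.5]
width: 0.0004
gripper_force: 0.0
```

Request:
{"method": "arm_command", "body": {"series": [0,0,0,-0.15,0,0,0,0,0,0,-0.3,0,0,0,0,0,0,-0.42,0,0,0,0,0,0,-0.52,0,0,0,0,0,0,-0.6,0,0,0,0,0,0,-0.68,0,0,0,0,0,0,-0.76,0,0,0]}}

```text
t: 41.5
eef_pos: [0.5049, -0.0087, 0.0742]
ee_rot: [-3.141, 0.0, -3.078]
force: [-1.5, -0.7, 0.3]
width: 0.0004
gripper_force: 1.0
```

Request:
{"method": "arm_command", "body": {"series": [0,0,0,-0.1,0,0,0,0,0,0,-0.2,0,0,0,0,0,0,-0.3,0,0,0,0,0,0,-0.4,0,0,0,0,0,0,-0.5,0,0,0,0,0,0,-0.6,0,0,0,0,0,0,-0.7,0,0,0,0,0,0,-0.8,0,0,0]}}

```text
t: 42.5
eef_pos: [0.5857, -0.0033, 0.0745]
ee_rot: [-3.141, 0.001, -3.077]
force: [-1.2, -0.8, -0.5]
width: 0.0005
gripper_force: 1.0
```

Request:
{"method": "arm_command", "body": {"series": [0,0,0,-0.06,0,0,0,0,0,0,-0.12,0,0,0,0,0,0,-0.18,0,0,0,0,0,0,-0.24,0,0,0,0,0,0,-0.3,0,0,0,0,0,0,-0.36,0,0,0]}}

```text
t: 43.25
eef_pos: [0.6213, -0.0011, 0.0746]
ee_rot: [-3.141, 0.002, -3.077]
force: [-3.4, -0.9, 0.7]
width: 0.0005
gripper_force: 0.9
```

Request:
{"method": "arm_command", "body": {"series": [0,0,0,-0.03,0,0,0,0,0,0,-0.06,0,0,0,0,0,0,-0.09,0,0,0,0,0,0,-0.12,0,0,0]}}

```text
t: 43.75
eef_pos: [0.6276, -0.0009, 0.0738]
ee_rot: [-3.141, -0.009, -3.079]
force: [-19.9, 3.3, 13.5]
width: 0.0006
gripper_force: 10.0
```

Request:
{"method": "arm_command", "body": {"series": [0,0,0,-0.03,0,0,0,0,0,0,-0.06,0,0,0,0,0,0,-0.09,0,0,0]}}

```text
t: 44.12
eef_pos: [0.6397, -0.0002, 0.0738]
ee_rot: [-3.141, -0.003, -3.078]
force: [-17.3, 0.2, 9.6]
width: 0.0002
gripper_force: 9.3
```

Run:
```python
from h import *
plan([]);print(arm.get_state()["force"])
```

```text
t 44.12 pos [ 6.397e-01 -2.000e-04  7.380e-02] rot [-3.141e+00 -3.000e-03 -3.078e+00] w 0.0002
[-17.25217965   0.19383509   9.61758951]
```

Request:
{"method": "arm_command", "body": {"series": [0,0,0,-0.02,0,0,0,0,0,0,-0.03,0,0,0]}}

```text
t: 44.38
eef_pos: [0.6396, -0.0002, 0.0738]
ee_rot: [-3.141, -0.009, -3.079]
force: [-21.2, 1.3, 13.8]
width: 0.0007
gripper_force: 10.5
```

Request:
{"method": "arm_command", "body": {"series": [0,0,0,0.2,0,0,0,0,0,0,0.6,0,0,0,0,0,0,1,0,0,0]}}

```text
t: 44.75
eef_pos: [0.5446, -0.0058, 0.0744]
ee_rot: [-3.141, 0.002, -3.077]
force: [0.4, -0.5, 0.4]
width: 0.0003
gripper_force: 0.0
```

Request:
{"method": "arm_command", "body": {"series": [0,0,0,0.4,0,-0.4,0,0,0,0,0.8,0,-1,0,0,0,0,0.8,0,-1,0]}}

```text
t: 45.12
eef_pos: [0.4656, -0.0105, 0.1783]
ee_rot: [3.14, 0.009, -3.076]
force: [0.4, 0.6, 0.2]
width: 0.0003
gripper_force: 0.0
```

Run:
```python
from h import *
t=arm.grab_frame("top");s=arm.grab_frame("scene");cv2.imwrite("pics/tend.png",t)
a=cv2.convertScaleAbs(crop(t,130,130,215,150,3),alpha=1.5,beta=15);cv2.imwrite("pics/g6.png",a)
for n in("scene","top"):
    print(n,"home",proj(n,[[.6637-.014+x*.06,y,.096] for x,y in((-2.7,.165),(2.7,-.165))]))
```

```text
scene home [[294.05322081 168.96361131]
 [338.95497295 288.30864242]]
top home [[214.40258928 231.12299661]
 [339.89614888 110.80981368]]
```

View pics/g6.png

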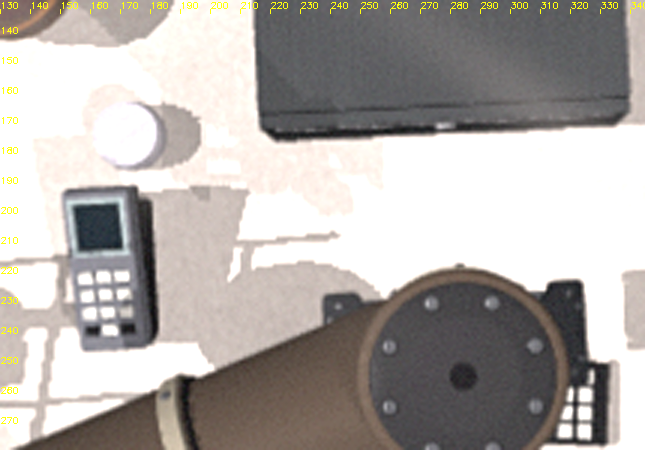

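Drawer stopped solid at home and the terminal is flush on its dock. Handing in.

```bash
python3 -c "
from station import arm
print(arm.job_done())"
```

```text
the job is handed in; nothing more can be done
None
```

I handed the job in at about 45 s of the 210 s limit, with no verdict shown: all four cups stood flat in the coin bay before I closed it, the drawer was pushed slowly past its catch to a hard stop, and the terminal sits flush on its dock pegs (I did not see the cups after closing).

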